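# Roll the trim strip flush on the red drawer front

## Robot

A 6-joint arm with a two-finger parallel gripper is mounted at the origin on the work surface. World frame = base frame: x ahead of the robot, y to its left, z up, the work surface at z = 0. Lengths are in m, angles in rad, forces in N, time in s.
With the tool pointing down it reaches from about 0.35 to 0.775 m from the base axis. Payload 7.3 kg.
Tool frame: the origin (TCP) lies midway between the tips of the shut fingers; the grasp point (between the pads) lies 19 mm behind it; z points along the fingers, y is the direction in which the jaws open and shut (so a half turn about z gives the same grasp; the last joint's range is limited). The gripper opens to 92 mm and grips with 3 to 60 N. Pads are 19 mm wide; open, the fingers measure 130 mm over their backs; the gripper's body (75 mm by 190 mm) begins 47 mm behind the grasp point.
Start: joints at [1.085, 0.342, 1.524, -0, 1.275, -0.146], TCP at [0.175, 0.495, 0.194] pointing down, gripper open.
Joint ranges: [-2.53, 2.53], [-0.77, 2.02], [0.04, 2.7], [-1, 4.14], [0.28, 2.66], [-3.11, 3.11]. Speed limits (rad/s): [2.57, 2.57, 3.14, 3.14, 3.14, 3.14].

## Interface

Orientations are given as [roll, pitch, yaw] about the fixed x, y, z axes, in that order (R = Rz(yaw) Ry(pitch) Rx(roll)).
In Python, from cell import robot gives the robot as it stands.
- The arm moves only by the tool step_arm, never from a script. Its argument "moves" is a list that holds one entry, the list of rows, each a list of 4 numbers: the shift along the tool's x, y, z in m, then the turn about the tool's z in rad. In form: [[[dx, dy, dz, roll], ...]]. A call has 1 to 8 rows; each row shifts and turns the commanded pose from where the row before left it, along the tool's axes as they then stand; what a row does not reach is not made up. A row lasts 1/12 s, in which the tool goes at most 41.7 mm and 7.16 degrees, less where a joint would pass 70% of its speed; a pose out of reach is approached as far as the arm can. A call with a gripper value outside its range is refused whole. "hand" is the opening, from 0 (shut) to 1 (fully open), set as the call begins (left out, the last holds). The fingers move at their own pace and stop on an object; "force" is the grip in N (left out, the last holds). Time passes only in rows, so rows that do not move let the fingers close. It gives the time, the measured TCP pose, the force and the opening at its end, in the units of the state.
- robot.observe(): the state, without advancing time (a new reading comes with each control period).
- robot.read_camera(name): name is "scene" or "top" or "wrist"; returns a dict with "frame" (384x512x3 uint8, red, green, blue), "fovy" (degrees; the focal length in pixels is half the picture's height over the tangent of half this angle, whatever the lens; pixels are square), "cx", "cy" (the principal point, pixels), "k1" (the pictures are not rectified: a ray, as slopes to the right and down, at radius r is drawn at 1 + k1 r^2 times it, then the intrinsics apply), "R" (3x3) and "t" (3): a world point X has camera coordinates R X + t. Camera axes: x right, y down, z forward; pixel columns grow to the right and rows downward; lengths in m; the calibration is good to about 2 mm. A picture is of the moment at which its call begins. There is no depth.
- robot.hand_in(): hands the job in, once; it reports no verdict.
The state is a dict: "time": time; "qpos": joint angles; "qvel": joint speeds; "joint_efforts": joint torques, N m; "tool_pos": TCP position; "tool_rot": TCP orientation; "contact_force": force on the tool from outside, world axes, zero at the start; "torque": the same for the moment, N m; "opening": finger opening in m.
Only numpy, scipy, OpenCV 4.12 (cv2) and the standard library are available. Lean on these libraries where they do the work, as an engineer would, in place of code of your own. Each camera call takes 0.05 s, during which the arm holds its last target.

## Task

Take the orange-handled roller out of its wooden rest and roll it with firm pressure along the bare aluminium trim strip on the red drawer front, from one end to the other, until the whole strip sits flush with the red face. Press with the roller only, never with the hand or fingers, then put the roller back standing in its rest and let go.

Things in the scene. Friction and masses are not known exactly. Their poses are not given: they have to be found in the camera images.
- red_front: Red drawer front, face up, fixed on a plywood jig (the black front's strip is already flush). Face 210 mm (x) x 96 mm (y), rigid, level, 36 mm above the origin, which is the centre of the jig's underside; jig 226 x 112 mm. z up. An open-ended groove 26 mm wide runs along x at y = +20 mm and holds the strip; 15 mm of face remain on its +y side.
- red_front_strip (a point): Middle of the strip's line, at the level of the red face; axes as red_front. The aluminium strip spans x = -90 to +90 mm: three rigid sections 60 mm long, 24 mm wide, centred at x = -60, 0, +60 mm, standing 4 to 5 mm proud. Each sinks on its own against about 6 N of friction and stays put. A wheel wider than the groove bears on the face when they are flush.
- red_front_trim0 (a joint): How far the strip section at x = -60 mm is pushed in, in m: 0 = 5 mm proud, 0.005 = flush.
- red_front_trim1 (a joint): The same for the middle section at x = 0.
- red_front_trim2 (a joint): The same for the section at x = +60 mm.
- roller_grip (a point): Centre of the roller's upright orange handle: 30 mm in x (rolling direction) by 44 mm in y (along the axle), 50 mm high; z up. Gripped across the 30 mm it best resists tipping. A steel plate 50 mm (x) by 104 mm (y) lies 25 to 31 mm below this point; the black wheel's bottom is 87 mm below it. Total 0.3 to 0.45 kg. Stands in its rest at the start.
- roller_wheel (a joint): Turn of the roller's wheel, rad, free either way, 0 at the start; 1 rad = 26 mm of rolling. Black rubber, 52 mm diameter, 40 mm wide, in a fork 51 mm wide over its cheeks; axle along the handle's y, 61 mm below the handle's centre.
- rest_top (a point): Centre of the roller's fixed rest, level with the tops of its two wooden rails, which run along x: 110 mm long, 20 mm wide, 62 mm high, 72 mm apart. The wheel hangs in the gap and the plate lies across both rails, roller x along rest x (either way round); the handle's centre is then 31 mm above this point. z up.
Not all that is in view belongs to the job. Leave any purple look-alike of the part that bears rest_top alone.

How it is judged:
By the outcome, as a careful person would: the job done as asked, in the order asked, and still so for the second after the job is handed in, with the robot touching nothing.
It also fails if it takes over 54 s, if anything falls off the work surface, if the arm or the gripper's body presses on something with over 40 N, if the wrist force passes 120 N, or if a joint passes its speed limit or range.

## Working session

There is one attempt and no reset: what is moved stays moved. The work goes in short steps, Python scripts to look and compute and a tool call to move; the robot and the scene stay as the last step left them, time stands still between calls to the robot, and variables do not carry over. Pictures are saved under pics/ and viewed, and the job is handed in when it is done.

Besides the shell and the picture viewer there is one more tool, called after "Request:" in YAML: its name, and indented under it one key for each argument. step_arm: Moves the arm, as the interface text tells. Its arguments: {"type":"object","properties":{"moves":{"type":"array","items":{"type":"array","items":{"type":"array","items":{"type":"number"}}}},"hand":{"type":"number"},"force":{"type":"number"}},"required":["moves"]}

```bash
ls; mkdir -p pics
python3 - <<'E'
from cell import robot
import cv2,numpy as np
print(robot.observe())
for n in("scene","top","wrist"):
    d=robot.read_camera(n); cv2.imwrite(f"pics/{n}0.png",d["frame"][:,:,::-1])
    print(n,{k:(np.round(v,4).tolist() if k in"Rt" else v) for k,v in d.items() if k!="frame"})
E
```

```text
pics
{'time': 0.0, 'qpos': array([ 1.08497431e+00,  3.42735822e-01,  1.52502253e+00, -3.30852643e-05,
        1.27538565e+00, -1.45978151e-01]), 'qvel': array([ 0.00011749, -0.00118692, -0.00067788, -0.00035499, -0.00080381,
       -0.00060156]), 'joint_efforts': array([ 5.08998983e-04, -4.31231582e+01, -2.44217920e+01,  7.17360084e-02,
        5.59050974e-02, -1.51957056e-04]), 'tool_pos': array([0.17476587, 0.49457128, 0.19293628]), 'tool_rot': array([-3.14005321e+00, -1.94358404e-04,  2.80175830e+00]), 'contact_force': array([-0.77906801, -0.59328242,  0.15359664]), 'torque': array([-0.0228683 ,  0.01674609, -0.07097668]), 'opening': 0.09140408713870755}
scene {'fovy': 47.742967480498265, 'cx': 255.38261280815274, 'cy': 195.93596312315017, 'k1': -0.09882173466445522, 'R': [[0.0679, 0.9976, 0.0111], [0.8104, -0.0486, -0.5839], [-0.5819, 0.0486, -0.8118]], 't': [-0.0242, -0.2839, 1.4561]}
top {'fovy': 52.79455818126941, 'cx': 254.77965226102717, 'cy': 191.05979617996408, 'k1': -0.11269131981729474, 'R': [[-0.0177, -0.9996, -0.0217], [-0.9941, 0.0199, -0.1068], [0.1072, 0.0196, -0.994]], 't': [0.0092, 0.4079, 0.8621]}
wrist {'fovy': 64.93063888201019, 'cx': 255.8313318479333, 'cy': 187.90252954764088, 'k1': -0.008236304412423668, 'R': [[0.3324, 0.9431, -0.0014], [0.8993, -0.3165, 0.3018], [0.2842, -0.1015, -0.9534]], 't': [-0.525, -0.0391, 0.3906]}
```

View pics/scene0.png

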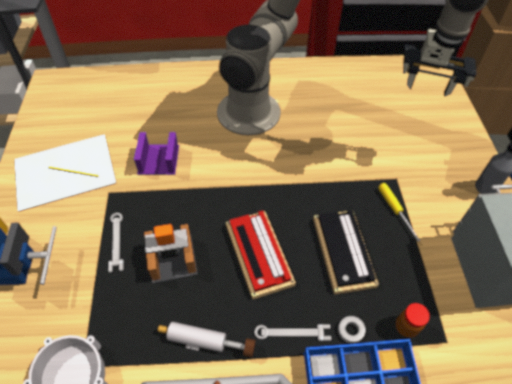

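View pics/top0.png

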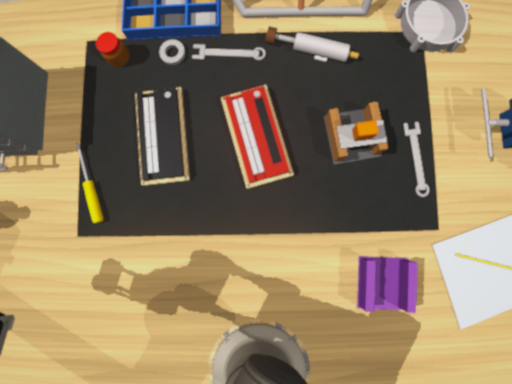

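View pics/wrist0.png

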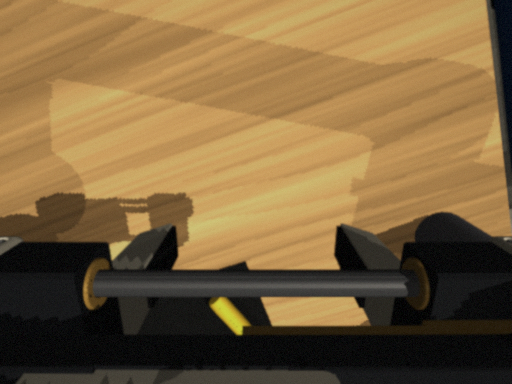

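Run:
```python
import cv2,numpy as np
a=cv2.imread("pics/top0.png")
cv2.imwrite("pics/t1.png",cv2.resize(a[75:195,210:300],None,fx=5,fy=5,interpolation=cv2.INTER_CUBIC))
cv2.imwrite("pics/t2.png",cv2.resize(a[90:170,315:400],None,fx=7,fy=7,interpolation=cv2.INTER_CUBIC))
a=cv2.imread("pics/scene0.png")
b=cv2.resize(a[200:310,130:305],None,fx=4.5,fy=4.5,interpolation=cv2.INTER_CUBIC);cv2.imwrite("pics/s1.png",b)
```

```text
(no output)
```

View pics/t1.png

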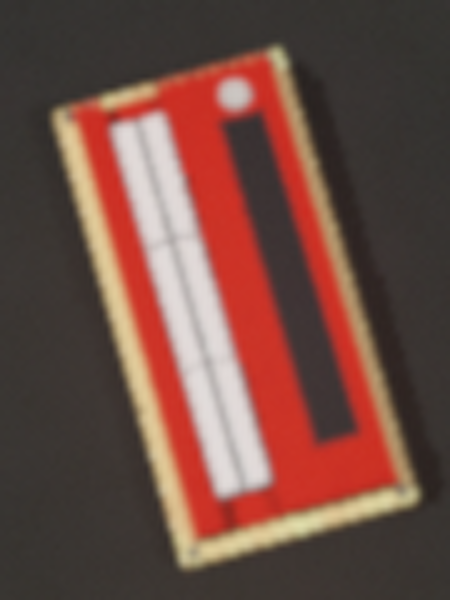

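View pics/t2.png

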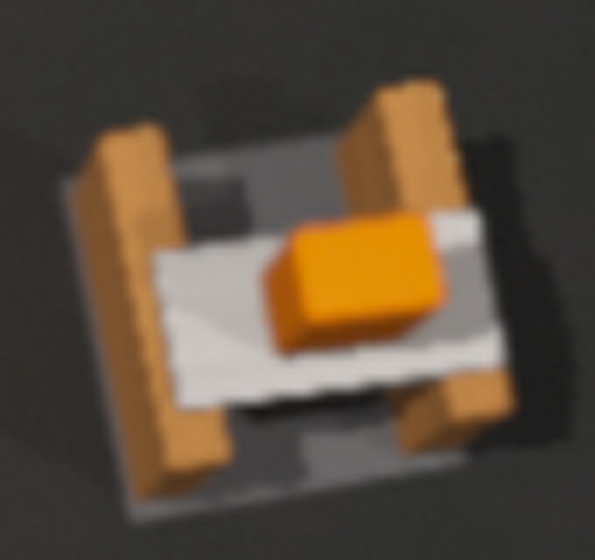

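View pics/s1.png

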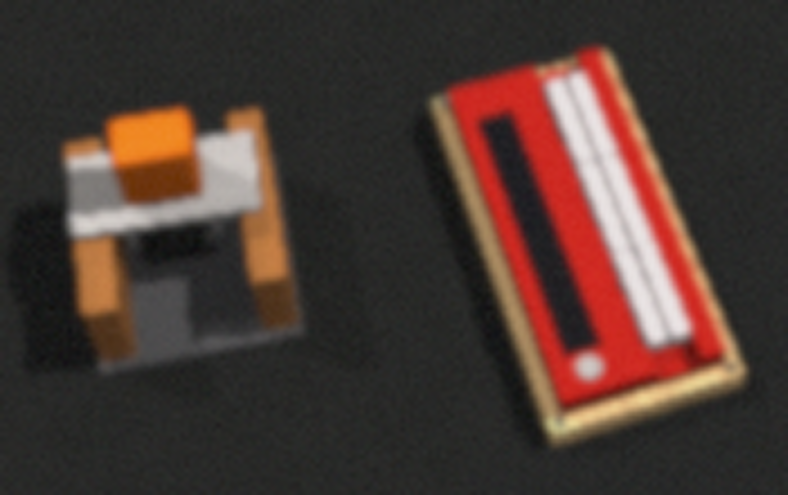

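```bash
cat > h.py <<'E'
import numpy as np,cv2
from scipy.optimize import least_squares
def proj(d,X):
    X=np.atleast_2d(X); f=192/np.tan(np.radians(d["fovy"])/2)
    c=X@np.array(d["R"]).T+np.array(d["t"]); s=c[:,:2]/c[:,2:]
    r2=(s**2).sum(1,keepdims=True); s=s*(1+d["k1"]*r2)
    return s*f+[d["cx"],d["cy"]]
def T(p,L):
    c,s=np.cos(p[3]),np.sin(p[3]); L=np.atleast_2d(L)
    return np.c_[p[0]+c*L[:,0]-s*L[:,1],p[1]+s*L[:,0]+c*L[:,1],p[2]+L[:,2]]
def fit(obs,p0,fixz=None):
    # obs: list (cam,localpts,pix)
    def res(p):
        p=np.array(p)
        if fixz is not None: p=np.r_[p[:2],fixz,p[2]]
        return np.concatenate([(proj(d,T(p,L))-np.array(u)).ravel() for d,L,u in obs])
    p0=np.array(p0,float)
    if fixz is not None:p0=p0[[0,1,3]]
    r=least_squares(res,p0,loss="soft_l1"); return r.x,res(r.x).reshape(-1,2).round(2)
E
cat > f1.py <<'E'
from h import *
from cell import robot
top=robot.read_camera("top"); sc=robot.read_camera("scene")
cv=lambda pts,s,ox,oy:(np.array(pts)+.5)/s-.5+[ox,oy]
t1=lambda *p:cv(p,5,210,75); t2=lambda *p:cv(p,7,315,90); s1=lambda *p:cv(p,4.5,130,200)
m=1e-3
L=np.array([[90,32,41],[90,8,41],[-90,32,41],[-90,8,41],[-113,56,18],[-113,-56,18]])*m
obs=[(top,L[:4],t1((110,124),(165,112),(216,500),(273,486))),(sc,L[[3,2,1,0]],s1((545,83),(587,72),(650,347),(692,337)))]
for fz in (None,0.0,0.003):
    p,r=fit(obs,[.55,0,0,.2],fz); print("front",p.round(4)); 
print(r.tolist())
H=np.array([[15,22,25],[15,-22,25],[-15,-22,25],[-15,22,25]])*m
P=np.array([[25,52,-25],[25,-52,-25],[-25,-52,-25],[-25,52,-25]])*m
obs=[(top,H,t2((300,228),(430,213),(440,305),(305,322))),(top,P,t2((157,255),(480,212),(503,365),(180,407))),
 (sc,H[[2,3,0,1]],s1((107,120),(190,108),(197,150),(117,160)))]
for fz in (None,0.093):
    p,r=fit(obs,[.55,-.2,.093,.1],fz); print("roller",p.round(4)); print(r.tolist())
R=np.array([[55,56,0],[55,36,0],[-55,36,0],[-55,56,0],[55,-36,0],[55,-56,0],[-55,-56,0]])*m
obs=[(top,R,t2((103,135),(160,125),(228,455),(170,470),(380,87),(440,82),(512,410))),
 (sc,R[[3,2,0,1,5,4]][[0,1,2,3,4,5]],s1((262,108),(228,115),(295,275),(258,285),(85,318),(128,305)))]
# scene right = +y
obs[1]=(sc,np.array([[-55,56,0],[-55,36,0],[55,56,0],[55,36,0],[55,-56,0],[55,-36,0]])*m,obs[1][2])
for fz in (None,0.062):
    p,r=fit(obs,[.55,-.2,.062,.1],fz); print("rest",p.round(4)); print(r.tolist())
E
python3 f1.py
```

```text
front [ 0.5401 -0.0036 -0.0012  0.2544]
front [ 0.5402 -0.0037  0.2546]
front [ 0.5404 -0.0038  0.2551]
[[0.39, -0.09], [-0.58, -0.47], [0.17, -1.08], [-0.92, -1.17], [0.2, -0.73], [-0.61, -0.62], [-0.18, -0.68], [-0.33, -1.26]]
roller [ 0.5245 -0.236   0.0983  0.1139]
[[-1.71, -0.13], [0.31, -0.54], [1.4, 0.22], [0.0, 0.42], [-0.7, -0.26], [-0.94, 0.14], [-0.25, 0.13], [-0.33, 0.08], [0.09, -0.75], [-0.26, -0.71], [-0.91, 0.43], [-1.53, 0.91]]
roller [ 0.5251 -0.2372  0.1132]
[[-1.74, 0.28], [0.15, -0.11], [1.21, 0.57], [-0.06, 0.73], [-0.61, 0.09], [-1.12, 0.55], [-0.48, 0.41], [-0.28, 0.29], [-0.02, 0.63], [-0.44, 0.69], [-1.11, 1.81], [-1.65, 2.27]]
rest [ 0.5386 -0.2305  0.0671  0.1576]
[[-1.01, 0.03], [-0.43, -0.01], [0.02, 0.43], [-0.56, -0.15], [-0.73, 0.23], [-0.75, -0.46], [-0.27, -0.18], [-0.15, -0.07], [-0.3, -0.21], [-1.31, 0.17], [-1.21, -0.48], [-0.48, -0.6], [-1.8, 0.72]]
rest [ 0.5387 -0.2315  0.1608]
[[-1.03, 0.83], [-0.5, 0.76], [0.04, 0.92], [-0.48, 0.35], [-1.0, 0.94], [-1.07, 0.23], [-0.52, 0.22], [-0.37, 0.97], [-0.48, 0.84], [-1.42, 1.09], [-1.29, 0.45], [-0.38, 0.42], [-1.74, 1.72]]
```

Request:
step_arm:
  moves:
    - [[0,0,0,0.124],[0,0,0,0.124],[0,0,0,0.124],[0,0,0,0.124],[0,0,0,0.124],[0,0,0,0.124],[0,0,0,0.124],[0,0,0,0.124]]
  hand: 1

```text
time: 0.92
tool_pos: [0.1749, 0.4949, 0.1935]
tool_rot: [-3.141, 0.0, 1.804]
contact_force: [-0.2, 0.5, 0.6]
opening: 0.0922
```

Request:
step_arm:
  moves:
    - [[0,0,0,0.124],[-0.029,0.022,0,0],[-0.029,0.022,0,0],[-0.029,0.022,0,0],[-0.029,0.022,0,0],[-0.029,0.022,0,0],[-0.029,0.022,0,0],[-0.029,0.022,0,0]]

```text
time: 1.58
tool_pos: [0.3521, 0.3096, 0.1937]
tool_rot: [3.141, -0.0, 1.686]
contact_force: [0.5, 0.5, -0.8]
opening: 0.0918
```

Request:
step_arm:
  moves:
    - [[-0.029,0.022,0,0],[-0.029,0.022,0,0],[-0.029,0.022,0,0],[-0.029,0.022,0,0],[0,0,0,0],[0,0,0,0]]

```text
time: 2.08
tool_pos: [0.4528, 0.2045, 0.1933]
tool_rot: [-3.141, -0.0, 1.682]
contact_force: [-0.7, 0.6, -0.2]
opening: 0.0919
```

Request:
step_arm:
  moves:
    - [[-0.037,0.0018,0,0],[-0.037,0.0018,0,0],[-0.037,0.0018,0,0],[-0.037,0.0018,0,0],[-0.037,0.0018,0,0],[-0.037,0.0018,0,0],[-0.037,0.0018,0,0],[-0.037,0.0018,0,0]]

```text
time: 2.75
tool_pos: [0.5, -0.0867, 0.1937]
tool_rot: [3.141, -0.001, 1.688]
contact_force: [1.7, 0.5, 0.2]
opening: 0.0918
```

Request:
step_arm:
  moves:
    - [[-0.037,0.0018,0,0],[-0.037,0.0018,0,0],[-0.037,0.0018,0,0],[-0.037,0.0018,0,0],[0,0,0,0],[0,0,0,0]]

```text
time: 3.25
tool_pos: [0.5243, -0.2327, 0.1929]
tool_rot: [-3.141, -0.001, 1.684]
contact_force: [-0.5, 0.4, -0.0]
opening: 0.0915
```

```bash
cat > snap.py <<'E'
import sys
from cell import robot
import cv2
for n in sys.argv[2:]:
    d=robot.read_camera(n); cv2.imwrite(f"pics/{n}{sys.argv[1]}.png",d["frame"][:,:,::-1])
s=robot.observe();print({k:(s[k].round(4).tolist() if hasattr(s[k],'round') else s[k]) for k in("time","tool_pos","tool_rot","qpos")})
E
python3 snap.py 1 wrist
```

```text
{'time': 3.3, 'tool_pos': [0.5242, -0.2315, 0.1932], 'tool_rot': [-3.1409, -0.0015, 1.6858], 'qpos': [-0.55, 0.4319, 1.387, 0.0008, 1.3242, -0.6652]}
```

View pics/wrist1.png

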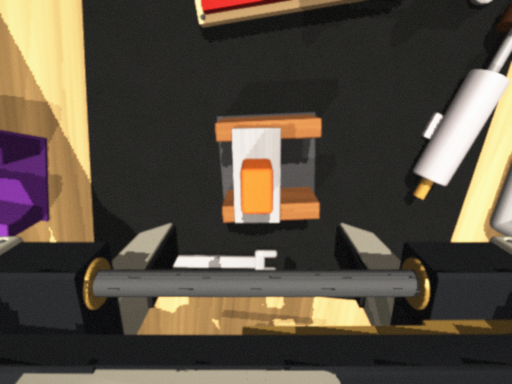

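Run:
```python
import cv2
a=cv2.imread("pics/wrist1.png")
cv2.imwrite("pics/w1z.png",cv2.resize(a[105:230,205:330],None,fx=4.8,fy=4.8,interpolation=cv2.INTER_CUBIC))
```

```text
(no output)
```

View pics/w1z.png

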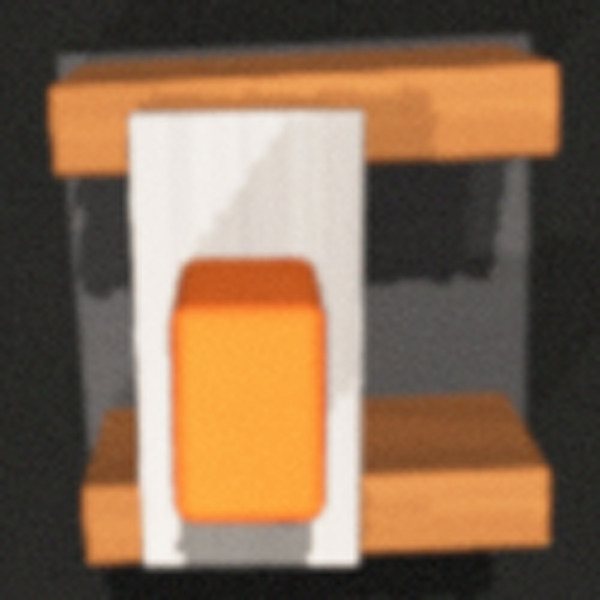

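```bash
cat > f2.py <<'E'
from h import *
from cell import robot
w=robot.read_camera("wrist")
import pickle
exec(open("f1.py").read().split("m=1e-3")[0].replace("from h import *","").replace("from cell import robot",""))
m=1e-3
W=lambda *p:cv(p,4.8,205,105)
H=np.array([[-15,22,25],[15,22,25],[15,-22,25],[-15,-22,25]])*m
P=np.array([[-25,52,-25],[25,52,-25],[25,-52,-25],[-25,-52,-25]])*m
ow=[(w,H,W((172,305),(325,303),(325,522),(178,522))),(w,P,W((130,113),(365,110),(358,566),(145,566)))]
ot=[(top,H[[0,3,2,1]][[3,2,1,0]],t2((300,228),(430,213),(440,305),(305,322)))]
for fz in (None,.098,.093):
    p,r=fit(ow,[.525,-.236,.098,.11],fz);print("roller",p.round(4),r.tolist())
R=np.array([[-55,56,0],[55,56,0],[55,36,0],[-55,36,0],[-55,-36,0],[55,-36,0],[55,-56,0],[-55,-56,0]])*m
o=[(w,R,W((50,88),(560,62),(560,157),(55,175),(82,487),(550,466),(550,545),(87,565)))]
for fz in (None,.067,.062):
    p,r=fit(o,[.54,-.23,.067,.16],fz);print("rest",p.round(4),r.tolist())
E
python3 f2.py
```

```text
roller [ 0.5267 -0.2356  0.0958  0.1257] [[-0.72, 0.1], [0.94, 0.2], [0.58, 0.24], [-0.76, 0.52], [0.02, 0.02], [-0.06, 0.17], [0.02, -1.22], [0.01, -0.83]]
roller [ 0.5267 -0.235   0.1256] [[-0.86, 0.07], [1.08, 0.17], [0.71, 0.58], [-0.89, 0.86], [-0.15, -0.3], [0.12, -0.15], [0.17, -0.89], [-0.14, -0.5]]
roller [ 0.5268 -0.2363  0.1258] [[-0.54, 0.17], [0.76, 0.27], [0.42, -0.16], [-0.6, 0.12], [0.25, 0.46], [-0.29, 0.61], [-0.17, -1.62], [0.2, -1.23]]
rest [ 0.5402 -0.2305  0.0662  0.1593] [[-0.36, -0.5], [0.08, 0.22], [-0.32, -0.06], [0.19, 0.71], [-0.15, -0.32], [0.39, 0.09], [0.04, 0.12], [0.16, -0.22]]
rest [ 0.5402 -0.2303  0.1592] [[-0.5, -0.62], [0.22, 0.1], [-0.19, -0.14], [0.05, 0.64], [-0.27, -0.22], [0.51, 0.18], [0.15, 0.24], [0.05, -0.09]]
rest [ 0.5405 -0.2314  0.1591] [[0.38, 0.04], [-0.62, 0.85], [-1.01, 0.29], [0.9, 0.98], [0.44, -0.86], [-0.25, -0.39], [-0.59, -0.56], [0.72, -0.95]]
```

Request:
step_arm:
  moves:
    - [[-0.0045,0.0015,0.01,-0.007],[0,0,0.02,0],[0,0,0.02,0],[0,0,0.02,0],[0,0,0.02,0],[0,0,0.013,0],[0,0,0.01,0],[0,0,0,0]]

```text
time: 4.12
tool_pos: [0.5253, -0.2357, 0.0782]
tool_rot: [-3.138, -0.003, 1.694]
contact_force: [-0.2, -0.6, 0.1]
opening: 0.0915
```

Request:
step_arm:
  moves:
    - [[0,0,0,0],[0,0,0,0],[0,0,0,0]]

```text
time: 4.37
tool_pos: [0.5271, -0.2373, 0.0817]
tool_rot: [3.14, 0.001, 1.693]
contact_force: [0.5, 1.0, 0.1]
opening: 0.0919
```

```bash
python3 snap.py 2 wrist scene
```

```text
{'time': 4.4667, 'tool_pos': [0.5269, -0.2373, 0.0815], 'tool_rot': [3.1402, 0.001, 1.6928], 'qpos': [-0.5558, 0.5435, 1.5294, 0.0001, 1.0669, -0.6779]}
```

View pics/wrist2.png

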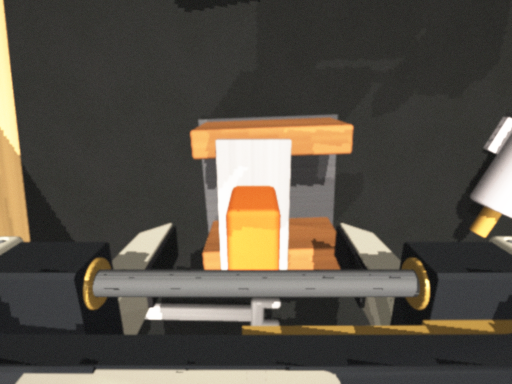

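View pics/scene2.png

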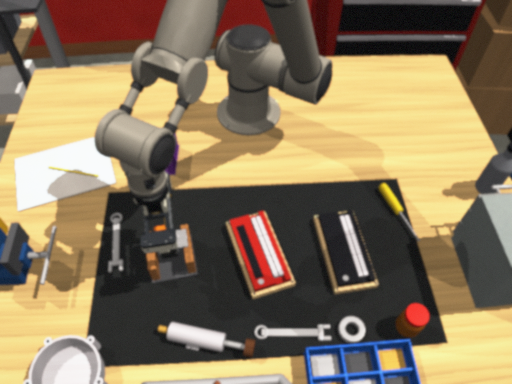

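The handle (columns 228–280) sits midway between the fingers, so I'm closing the gripper.

Request:
step_arm:
  moves:
    - [[0,0,0,0],[0,0,0,0],[0,0,0,0],[0,0,0,0],[0,0,0,0],[0,0,0,0],[0,0,0,0],[0,0,0,0]]
  hand: 0
  force: 55

```text
time: 5.13
tool_pos: [0.5264, -0.237, 0.0805]
tool_rot: [-3.142, -0.0, 1.693]
contact_force: [-0.8, 1.1, -0.6]
opening: 0.0431
```

Request:
step_arm:
  moves:
    - [[0,0,0,0],[0,0,-0.005,0],[0,0,-0.005,0],[0,0,-0.01,0],[0,0,-0.02,0],[0,0,-0.02,0],[0,0,-0.02,0],[0,0,-0.02,0]]

```text
time: 5.8
tool_pos: [0.5262, -0.2368, 0.1821]
tool_rot: [-3.142, -0.0, 1.693]
contact_force: [0.7, -0.3, -4.1]
opening: 0.029
```

Request:
step_arm:
  moves:
    - [[0,0,-0.01,0],[0,0,0,0],[0,0,0,0],[0,0,0,0]]

```text
time: 6.13
tool_pos: [0.5257, -0.2366, 0.1892]
tool_rot: [-3.14, -0.002, 1.693]
contact_force: [-0.5, 0.6, -4.9]
opening: 0.0291
```

```bash
python3 snap.py 3 wrist scene
```

```text
{'time': 6.2333, 'tool_pos': [0.5257, -0.2366, 0.1891], 'tool_rot': [-3.1394, -0.0019, 1.6928], 'qpos': [-0.5559, 0.4421, 1.382, 0.0001, 1.3203, -0.6779]}
```

View pics/scene3.png

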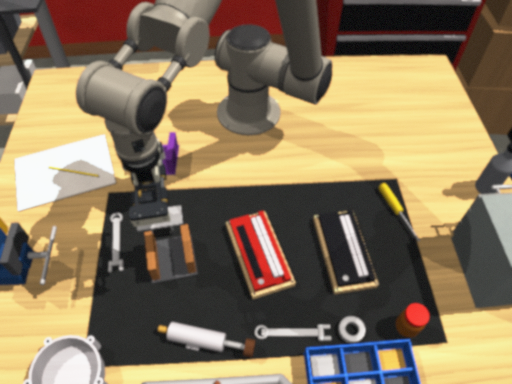

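View pics/wrist3.png

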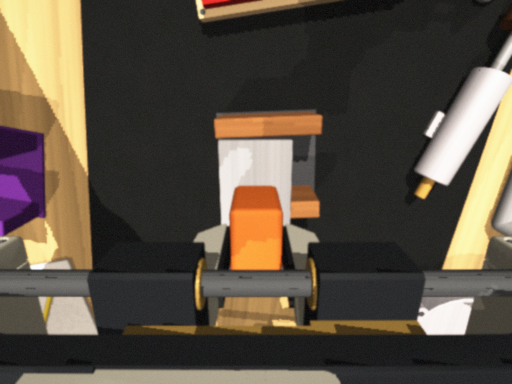

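Request:
step_arm:
  moves:
    - [[0,0,-0.01,-0.066],[0,0,-0.01,-0.066],[0.023,0.007,0,0],[0.023,0.007,0,0],[0.023,0.007,0,0],[0.023,0.007,0,0],[0,0,0,0],[0,0,0,0]]

```text
time: 6.9
tool_pos: [0.5301, -0.1397, 0.2099]
tool_rot: [-3.14, -0.001, 1.827]
contact_force: [-0.6, -0.6, -3.3]
opening: 0.0293
```

Request:
step_arm:
  moves:
    - [[0,0,0,0],[0,0,0,0]]

```text
time: 7.07
tool_pos: [0.5302, -0.1416, 0.2101]
tool_rot: [-3.141, -0.0, 1.824]
contact_force: [0.9, -0.6, -4.1]
opening: 0.0288
```

```bash
python3 snap.py 4 wrist
python3 - <<'E'
import cv2
a=cv2.imread("pics/wrist4.png")
cv2.imwrite("pics/w4z.png",cv2.resize(a[0:280,130:400],None,fx=2.1,fy=2.1,interpolation=cv2.INTER_CUBIC))
E
```

```text
{'time': 7.1167, 'tool_pos': [0.5302, -0.1417, 0.2102], 'tool_rot': [-3.1411, -0.0002, 1.8237], 'qpos': [-0.4008, 0.3742, 1.429, -0.0001, 1.3389, -0.6537]}
```

View pics/w4z.png

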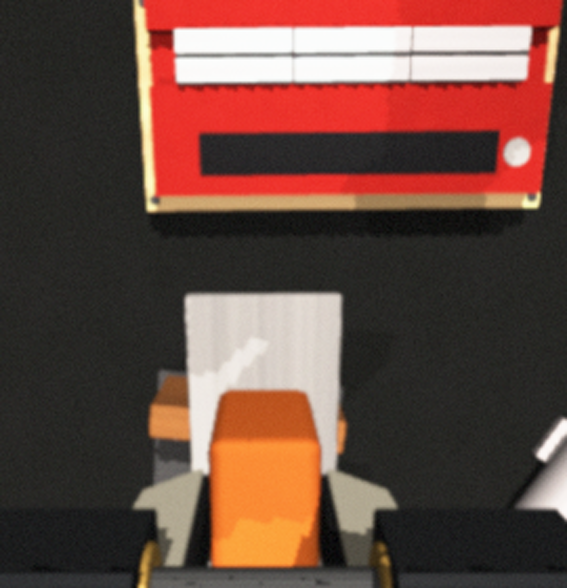

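```bash
cat > f3.py <<'E'
from h import *
from cell import robot
w=robot.read_camera("wrist"); o=robot.observe(); print(o["tool_pos"].round(4))
m=1e-3
W=lambda *p:(np.array(p)+.5)/2.1-.5+[130,0]
S=np.array([[-90,32,41],[90,32,41],[90,8,41],[-90,8,41]])*m
J=np.array([[-105,-48,36],[105,-48,36]])*m
ob=[(w,S,W((172,27),(530,27),(527,80),(176,83)))]
for fz in (None,0,.003):
    p,r=fit(ob,[.54,-.004,0,.25],fz);print("front",p.round(4),r.tolist())
H=np.array([[-25,52,-25],[25,52,-25],[-15,22,25],[15,22,25],[-15,22,-25],[15,22,-25]])*m
ob=[(w,H,W((185,294),(342,293),(210,441),(321,441),(222,393),(307,392)))]
p,r=fit(ob,[.53,-.14,.226,.25]);print("roller",p.round(4),r.tolist())
E
python3 f3.py
```

```text
[ 0.5302 -0.1418  0.2103]
front [ 0.5413 -0.0046  0.0019  0.2595] [[0.35, 0.92], [0.66, 0.06], [-0.52, -0.16], [-0.49, -0.74]]
front [ 0.5414 -0.0042  0.2595] [[0.76, 0.94], [0.17, 0.09], [-0.99, -0.25], [-0.09, -0.84]]
front [ 0.5413 -0.0049  0.2593] [[0.11, 0.88], [0.96, 0.05], [-0.24, -0.1], [-0.72, -0.7]]
roller [ 0.5319 -0.1425  0.2224  0.263 ] [[0.41, 1.38], [-0.08, 1.18], [-1.52, 0.34], [0.66, -0.12], [-1.01, -3.23], [1.19, -3.12]]
```

Request:
step_arm:
  moves:
    - [[0.025,-0.0055,0,-0.004],[0.025,-0.0055,0,0],[0.025,-0.0055,0,0],[0.025,-0.0055,0,0],[0.025,-0.0055,0,0],[0.025,-0.0055,0,0],[0,0,0.02,0],[0,0,0.02,0]]

```text
time: 7.83
tool_pos: [0.4608, -0.0038, 0.1714]
tool_rot: [3.138, 0.002, 1.83]
contact_force: [1.5, 0.1, -4.1]
opening: 0.0293
```

Request:
step_arm:
  moves:
    - [[0,0,0.02,0],[0,0,0.015,0],[0,0,0,0],[0,0,0,0],[0,0,0,0]]

```text
time: 8.25
tool_pos: [0.4611, -0.0047, 0.1366]
tool_rot: [3.14, 0.001, 1.828]
contact_force: [0.4, -0.0, -3.0]
opening: 0.029
```

```bash
python3 snap.py 5 wrist scene top;python3 - <<'E'
import cv2
a=cv2.imread("pics/scene5.png")
cv2.imwrite("pics/s5z.png",cv2.resize(a[150:310,170:330],None,fx=3.7,fy=3.7,interpolation=cv2.INTER_CUBIC))
E
```

```text
{'time': 8.4, 'tool_pos': [0.4611, -0.0045, 0.1367], 'tool_rot': [3.1395, 0.0009, 1.8285], 'qpos': [-0.1764, 0.2839, 1.781, 0.0001, 1.0744, -0.4341]}
```

View pics/s5z.png

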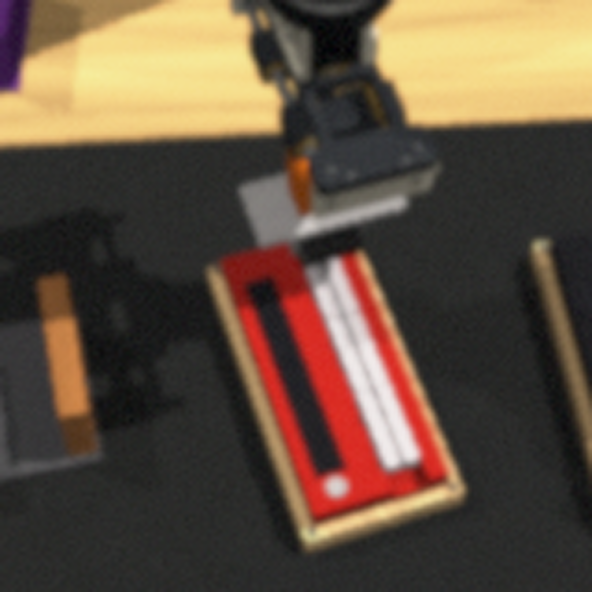

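View pics/wrist5.png

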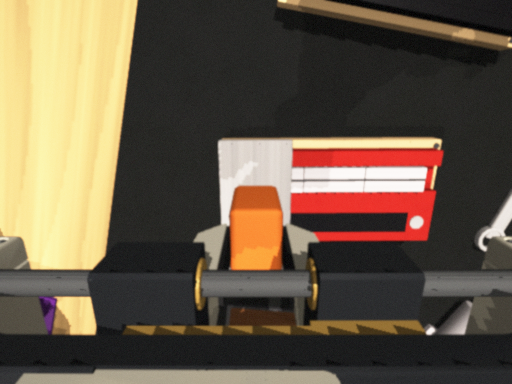

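Run:
```python
from h import *
from cell import robot
d=robot.read_camera("scene");o=robot.observe();p=o["tool_pos"];print(p.round(4))
for z in (.012,.016):
  L=np.array([[25,52,-25],[25,-52,-25],[-25,-52,-25],[26,20,-61],[26,-20,-61],[15,20,-82],[15,-20,-82]])*1e-3
  u=proj(d,T(np.r_[p+[0,0,z],.257],L)); print(((u-[170,150])*3.7).round(0).tolist())
u=proj(d,T([.5408,-.0043,0,.257],np.array([[90,8,41],[90,32,41],[0,20,41]])*1e-3)); print(((u-[170,150])*3.7).round(0).tolist())
```

```text
[ 0.4609 -0.0044  0.1365]
[[407.0, 205.0], [260.0, 246.0], [238.0, 187.0], [361.0, 248.0], [306.0, 263.0], [354.0, 252.0], [300.0, 267.0]]
[[407.0, 202.0], [260.0, 242.0], [237.0, 184.0], [361.0, 245.0], [306.0, 260.0], [355.0, 249.0], [300.0, 264.0]]
[[384.0, 469.0], [418.0, 458.0], [356.0, 351.0]]
```

Request:
step_arm:
  moves:
    - [[0,0,0.006,0],[0,0,0.006,0],[0,0,0.003,0],[0,0,0,0],[0,0,0,0]]

```text
time: 8.87
tool_pos: [0.46, -0.0042, 0.1202]
tool_rot: [-3.141, -0.0, 1.829]
contact_force: [-0.6, 0.1, -4.2]
opening: 0.0293
```

Request:
step_arm:
  moves:
    - [[0,0,0.002,0],[0,0,0.002,0],[0,0,0,0],[0,0,0,0]]

```text
time: 9.2
tool_pos: [0.4602, -0.0042, 0.1165]
tool_rot: [-3.141, -0.0, 1.829]
contact_force: [-0.2, -0.5, -5.0]
opening: 0.029
```

Request:
step_arm:
  moves:
    - [[0,0,0.002,0],[0,0,0.002,0],[0,0,0,0],[0,0,0,0]]

```text
time: 9.53
tool_pos: [0.4606, -0.0043, 0.1128]
tool_rot: [3.141, 0.0, 1.829]
contact_force: [-0.2, -0.1, -0.8]
opening: 0.0292
```

Request:
step_arm:
  moves:
    - [[0,0,0.001,0],[0,0,0.001,0],[0,0,0,0],[0,0,0,0]]

```text
time: 9.87
tool_pos: [0.4604, -0.0043, 0.1107]
tool_rot: [3.141, 0.0, 1.829]
contact_force: [-0.1, 0.0, 0.4]
opening: 0.0292
```

Request:
step_arm:
  moves:
    - [[0,0,0.001,0],[0,0,0.001,0],[0,0,0,0],[0,0,0,0]]

```text
time: 10.2
tool_pos: [0.4619, -0.0044, 0.1101]
tool_rot: [3.138, 0.001, 1.829]
contact_force: [0.6, -0.1, 10.6]
opening: 0.029
```

Request:
step_arm:
  moves:
    - [[0,0,0.001,0],[0,0,0.001,0],[0,0,0,0],[0,0,0,0]]

```text
time: 10.53
tool_pos: [0.4636, -0.0044, 0.1099]
tool_rot: [3.133, 0.003, 1.829]
contact_force: [-0.5, 2.4, 24.0]
opening: 0.029
```

Request:
step_arm:
  moves:
    - [[0,-0.004,0,0],[0,-0.004,0,0],[0,-0.004,0,0],[0,0,0,0]]

```text
time: 10.87
tool_pos: [0.4515, -0.0076, 0.1099]
tool_rot: [3.134, 0.003, 1.829]
contact_force: [-1.1, 1.5, 23.8]
opening: 0.0289
```

Request:
step_arm:
  moves:
    - [[0,0.005,0,0],[0,0.005,0,0],[0,0.005,0,0],[0,0.005,0,0],[0,0.005,0,0],[0,0.005,0,0],[0,0.005,0,0],[0,0.005,0,0]]

```text
time: 11.53
tool_pos: [0.4904, 0.0029, 0.11]
tool_rot: [3.134, 0.003, 1.829]
contact_force: [-1.9, 1.6, 23.2]
opening: 0.0294
```

Request:
step_arm:
  moves:
    - [[0,0.005,0,0],[0,0.005,0,0],[0,0.005,0,0],[0,0.005,0,0],[0,0.005,0,0],[0,0.005,0,0],[0,0.005,0,0],[0,0.005,0,0]]

```text
time: 12.2
tool_pos: [0.5289, 0.0132, 0.11]
tool_rot: [3.134, 0.002, 1.829]
contact_force: [-1.3, 1.2, 20.3]
opening: 0.029
```

Request:
step_arm:
  moves:
    - [[0,0.005,0,0],[0,0.005,0,0],[0,0.005,0,0],[0,0.005,0,0],[0,0.005,0,0],[0,0.005,0,0],[0,0.005,0,0],[0,0.005,0,0]]

```text
time: 12.87
tool_pos: [0.5671, 0.0234, 0.11]
tool_rot: [3.135, 0.002, 1.829]
contact_force: [-1.3, -0.2, 18.7]
opening: 0.0289
```

Request:
step_arm:
  moves:
    - [[0,0.005,0.0003,0],[0,0.005,0.0002,0],[0,0.005,0.0002,0],[0,0.005,0,0],[0,0.005,0,0],[0,0.005,0,0],[0,0.005,0,0],[0,0.005,0,0]]

```text
time: 13.53
tool_pos: [0.6064, 0.0337, 0.11]
tool_rot: [3.134, 0.002, 1.829]
contact_force: [-0.7, 1.1, 19.6]
opening: 0.0293
```

Request:
step_arm:
  moves:
    - [[0,0.005,0,0],[0,0.005,0,0],[0,0.005,0,0],[0,0,0,0],[0,0,0,0]]

```text
time: 13.95
tool_pos: [0.6212, 0.0377, 0.11]
tool_rot: [3.133, 0.002, 1.829]
contact_force: [0.6, 1.4, 18.5]
opening: 0.0292
```

Request:
step_arm:
  moves:
    - [[0,-0.006,0.0003,0],[0,-0.006,0.0003,0],[0,-0.006,0,0],[0,-0.006,0,0],[0,-0.006,0,0],[0,-0.006,0,0],[0,-0.006,0,0],[0,-0.006,0,0]]

```text
time: 14.62
tool_pos: [0.5751, 0.0253, 0.11]
tool_rot: [3.131, 0.003, 1.829]
contact_force: [0.9, 1.8, 22.9]
opening: 0.029
```

Request:
step_arm:
  moves:
    - [[0,-0.006,0,0],[0,-0.006,0,0],[0,-0.006,0,0],[0,-0.006,0,0],[0,-0.006,0,0],[0,-0.006,0,0],[0,-0.006,0,0],[0,-0.006,0,0]]

```text
time: 15.28
tool_pos: [0.5292, 0.0129, 0.11]
tool_rot: [3.13, 0.003, 1.829]
contact_force: [0.5, 2.7, 27.2]
opening: 0.029
```

Request:
step_arm:
  moves:
    - [[0,-0.006,0,0],[0,-0.006,0,0],[0,-0.006,0,0],[0,-0.006,0,0],[0,-0.006,0,0],[0,-0.006,0,0],[0,-0.006,0,0],[0,-0.006,0,0]]

```text
time: 15.95
tool_pos: [0.4832, 0.0005, 0.1099]
tool_rot: [3.13, 0.004, 1.829]
contact_force: [0.1, 3.3, 28.0]
opening: 0.0291
```

Request:
step_arm:
  moves:
    - [[0,-0.006,0,0],[0,-0.006,0,0],[0,-0.006,0,0],[0,-0.006,0,0],[0,-0.006,0,0],[0,0,0,0],[0,0,0,0]]

```text
time: 16.53
tool_pos: [0.4537, -0.0074, 0.1098]
tool_rot: [3.131, 0.004, 1.829]
contact_force: [-1.4, 2.8, 32.7]
opening: 0.0292
```

Now I'll lift off and check that the strip is flush before putting the roller back.

Request:
step_arm:
  moves:
    - [[0,0,-0.003,0],[0,0,-0.01,0],[0,0,-0.02,0],[0,0,-0.02,0],[0,0,-0.02,0],[0,0,-0.02,0],[0,0,-0.01,0],[0,0,0,0]]

```text
time: 17.2
tool_pos: [0.4504, -0.0072, 0.2098]
tool_rot: [3.139, 0.001, 1.829]
contact_force: [-0.3, 1.0, -4.0]
opening: 0.0289
```

Request:
step_arm:
  moves:
    - [[-0.025,0.0055,0,0],[-0.025,0.0055,0,0],[-0.025,0.0055,0,0],[-0.025,0.0055,0,0],[-0.025,0.0055,0,0],[-0.025,0.0055,0,0],[0,0,0,0],[0,0,0,0]]

```text
time: 17.87
tool_pos: [0.5191, -0.1443, 0.2059]
tool_rot: [-3.138, -0.003, 1.827]
contact_force: [-0.7, -0.2, -4.4]
opening: 0.0288
```

```bash
python3 snap.py 6 wrist scene
python3 - <<'E'
import cv2
a=cv2.imread("pics/wrist6.png")
cv2.imwrite("pics/w6z.png",cv2.resize(a[0:280,130:400],None,fx=2.1,fy=2.1,interpolation=cv2.INTER_CUBIC))
a=cv2.imread("pics/scene6.png")
cv2.imwrite("pics/s6z.png",cv2.resize(a[200:310,130:305],None,fx=4.5,fy=4.5,interpolation=cv2.INTER_CUBIC))
E
```

```text
{'time': 17.9667, 'tool_pos': [0.5188, -0.1429, 0.2068], 'tool_rot': [-3.1392, -0.0024, 1.8288], 'qpos': [-0.4115, 0.3584, 1.4624, 0.0004, 1.3242, -0.6696]}
```

View pics/w6z.png

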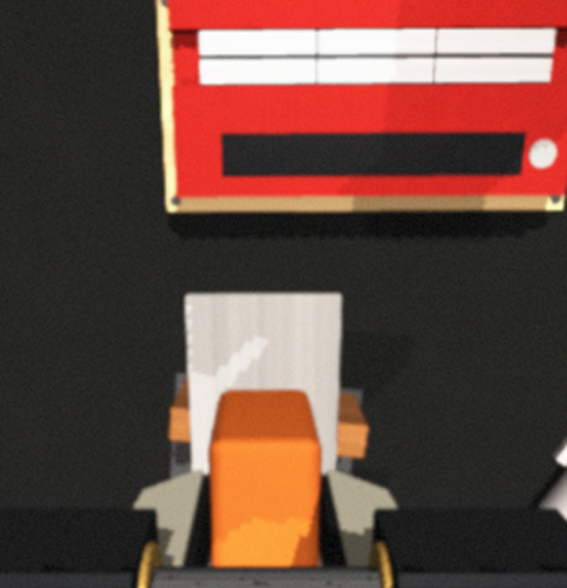

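View pics/s6z.png

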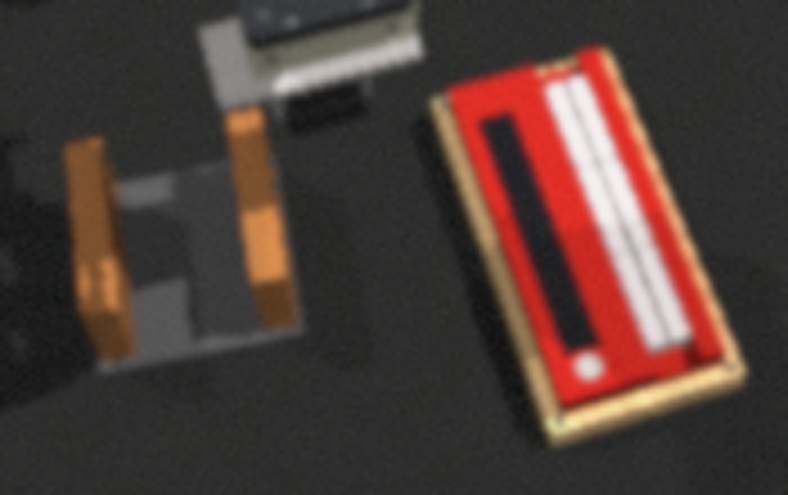

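Request:
step_arm:
  moves:
    - [[0,0,0,0.098],[-0.018,0.0013,0,0],[-0.018,0.0013,0,0],[-0.018,0.0013,0,0],[-0.018,0.0013,0,0],[-0.018,0.0013,0,0],[0,0,0,0],[0,0,0,0]]

```text
time: 18.63
tool_pos: [0.5402, -0.2309, 0.2076]
tool_rot: [-3.141, -0.001, 1.731]
contact_force: [-0.1, 0.4, -2.8]
opening: 0.0292
```

Request:
step_arm:
  moves:
    - [[0,0,0.01,0],[0,0,0.015,0],[0,0,0.005,0],[0,0,0,0],[0,0,0,0]]

```text
time: 19.05
tool_pos: [0.5404, -0.2306, 0.1781]
tool_rot: [-3.141, -0.001, 1.732]
contact_force: [-0.6, 0.5, -3.7]
opening: 0.0293
```

```bash
python3 snap.py 7 wrist scene
python3 - <<'E'
import cv2
a=cv2.imread("pics/wrist7.png")
cv2.imwrite("pics/w7z.png",cv2.resize(a[80:280,150:370],None,fx=2.6,fy=2.6,interpolation=cv2.INTER_CUBIC))
a=cv2.imread("pics/scene7.png")
cv2.imwrite("pics/s7z.png",cv2.resize(a[180:310,110:305],None,fx=4,fy=4,interpolation=cv2.INTER_CUBIC))
E
```

```text
{'time': 19.15, 'tool_pos': [0.541, -0.2313, 0.179], 'tool_rot': [3.1406, 0.0007, 1.7313], 'qpos': [-0.5343, 0.4689, 1.3668, 0.0001, 1.3047, -0.6949]}
```

View pics/w7z.png

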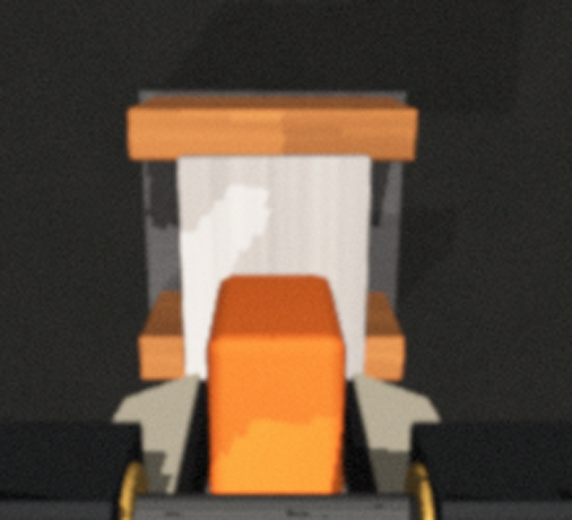

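View pics/s7z.png

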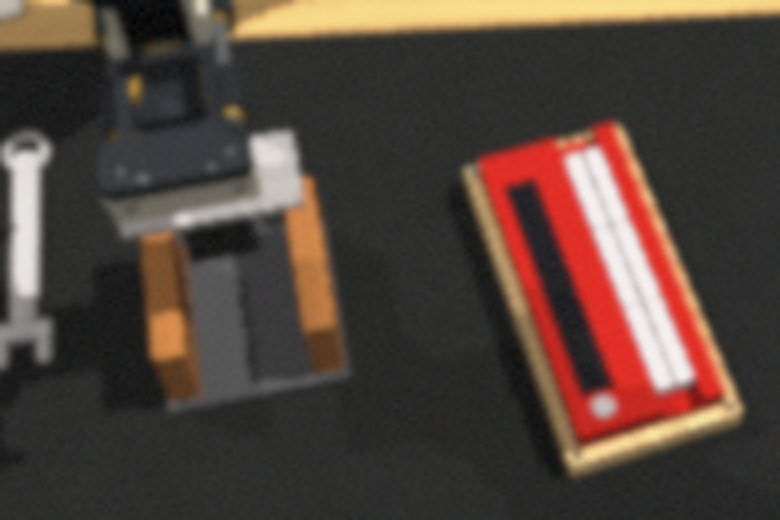

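The plate is centred over both rails and parallel to them, so I'm lowering it.

Request:
step_arm:
  moves:
    - [[0,0,0.015,0],[0,0,0.015,0],[0,0,0.015,0],[0,0,0.015,0],[0,0,0.015,0],[0,0,0.01,0],[0,0,0.004,0],[0,0,0,0]]

```text
time: 19.82
tool_pos: [0.5404, -0.2313, 0.0888]
tool_rot: [-3.141, -0.001, 1.731]
contact_force: [-0.7, 1.0, -2.9]
opening: 0.0292
```

Request:
step_arm:
  moves:
    - [[0,0,0.001,0],[0,0,0.001,0],[0,0,0,0],[0,0,0,0]]

```text
time: 20.15
tool_pos: [0.5409, -0.2317, 0.0879]
tool_rot: [3.141, 0.001, 1.731]
contact_force: [0.5, -0.6, -3.4]
opening: 0.0291
```

Request:
step_arm:
  moves:
    - [[0,0,0.001,0],[0,0,0.001,0],[0,0,0,0],[0,0,0,0]]

```text
time: 20.48
tool_pos: [0.5405, -0.2314, 0.0852]
tool_rot: [-3.141, -0.0, 1.731]
contact_force: [-0.0, -0.1, -4.3]
opening: 0.0289
```

Request:
step_arm:
  moves:
    - [[0,0,0.001,0],[0,0,0.001,0],[0,0,0,0],[0,0,0,0]]

```text
time: 20.82
tool_pos: [0.5407, -0.2316, 0.0845]
tool_rot: [3.141, 0.001, 1.731]
contact_force: [-2.7, 1.2, 5.4]
opening: 0.029
```

Request:
step_arm:
  moves:
    - [[0,0,0.001,0],[0,0,0,0],[0,0,0,0]]

```text
time: 21.07
tool_pos: [0.5407, -0.2317, 0.0844]
tool_rot: [3.14, 0.001, 1.731]
contact_force: [-5.1, 1.5, 11.3]
opening: 0.0291
```

Request:
step_arm:
  moves:
    - [[0,0,0.001,0],[0,0,0,0],[0,0,0,0]]

```text
time: 21.32
tool_pos: [0.5407, -0.2317, 0.0844]
tool_rot: [3.14, 0.002, 1.731]
contact_force: [-8.1, 3.6, 18.1]
opening: 0.029
```

Request:
step_arm:
  moves:
    - [[0,0,-0.001,0],[0,0,-0.001,0],[0,0,-0.0005,0],[0,0,0,0],[0,0,0,0]]

```text
time: 21.73
tool_pos: [0.5407, -0.2317, 0.0845]
tool_rot: [3.141, 0.0, 1.731]
contact_force: [-3.0, -0.3, 7.9]
opening: 0.0294
```

Request:
step_arm:
  moves:
    - [[0,0,0,0],[0,0,0,0],[0,0,0,0],[0,0,0,0],[0,0,0,0],[0,0,0,0],[0,0,0,0],[0,0,0,0]]
  hand: 1

```text
time: 22.4
tool_pos: [0.5406, -0.2315, 0.0837]
tool_rot: [3.142, -0.0, 1.731]
contact_force: [-0.3, -0.2, -0.4]
opening: 0.0776
```

Request:
step_arm:
  moves:
    - [[0,0,0,0],[0,0,0,0],[0,0,0,0],[0,0,0,0]]

```text
time: 22.73
tool_pos: [0.5406, -0.2315, 0.0838]
tool_rot: [3.141, -0.0, 1.731]
contact_force: [0.6, 0.3, -0.2]
opening: 0.0919
```

Request:
step_arm:
  moves:
    - [[0,0,-0.01,0],[0,0,-0.02,0],[0,0,-0.025,0],[0,0,-0.03,0],[0,0,-0.03,0],[0,0,-0.02,0],[0,0,0,0],[0,0,0,0]]

```text
time: 23.4
tool_pos: [0.5411, -0.2318, 0.2207]
tool_rot: [3.139, 0.002, 1.731]
contact_force: [0.1, -0.3, -1.3]
opening: 0.0918
```

Request:
step_arm:
  moves:
    - [[0.022,-0.025,0,0],[0.022,-0.025,0,0],[0.022,-0.025,0,0],[0.022,-0.025,0,0],[0.022,-0.025,0,0],[0.022,-0.015,0,0],[0,0,0,0],[0,0,0,0]]

```text
time: 24.07
tool_pos: [0.3806, -0.1228, 0.2185]
tool_rot: [-3.141, -0.0, 1.732]
contact_force: [1.1, 0.1, 0.1]
opening: 0.0918
```

```bash
python3 snap.py 8 wrist scene top
python3 - <<'E'
import cv2
import numpy as np
a=cv2.imread("pics/wrist8.png");cv2.imwrite("pics/w8z.png",a)
s=cv2.imread("pics/scene8.png");b=cv2.imread("pics/scene0.png")
cv2.imwrite("pics/s8z.png",cv2.resize(s[180:310,110:305],None,fx=4,fy=4,interpolation=cv2.INTER_CUBIC))
z=lambda i:cv2.resize(i[205:300,225:300],None,fx=5,fy=5,interpolation=cv2.INTER_CUBIC)
cv2.imwrite("pics/cmp8.png",np.hstack([z(b),z(s)]))
E
```

```text
{'time': 24.2167, 'tool_pos': [0.382, -0.1241, 0.2185], 'tool_rot': [-3.1414, -0.0002, 1.7306], 'qpos': [-0.5054, 0.0906, 1.7824, -0.0, 1.2689, -0.6652]}
```

View pics/w8z.png

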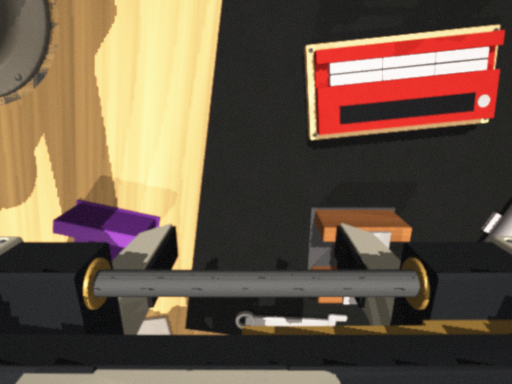

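View pics/s8z.png

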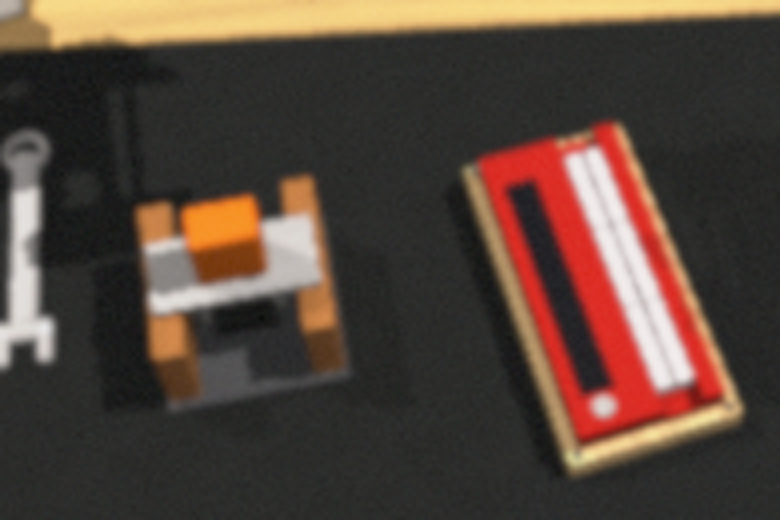

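View pics/cmp8.png

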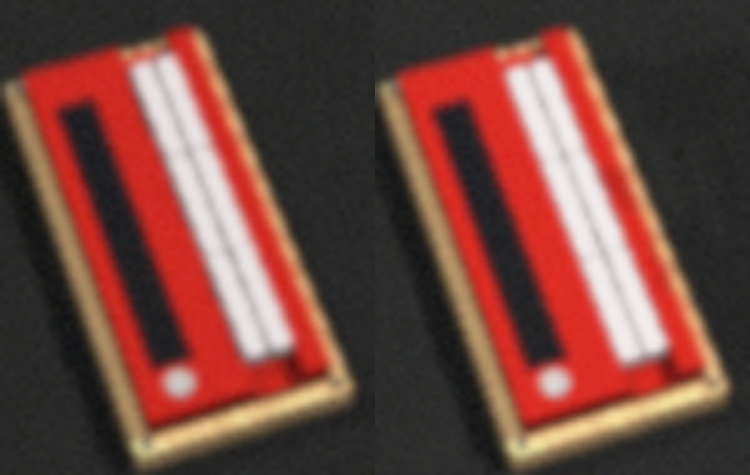

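```bash
python3 -c "
from cell import robot
print(robot.hand_in())"
```

```text
the job is handed in; nothing more can be done
None
```

The strip looks flush along its whole length, the roller is back standing in its rest, and I handed the job in at about 24 s of the 54 s allowed.

- **Rolling:** I pressed the roller down near x = -78 mm, then rolled it to both ends of the strip and back (about ±88 mm). The force reading stayed at about 19–33 N. The tool height held at 0.110 m on all three sections, which fits the wheel bearing on the red face.
- **Strip check:** In the last pictures the shadow along the strip's edge is gone on all three sections. The cameras have no depth, so I judged flushness from force, height and that shadow. I did not measure it directly.
- **Roller check:** The plate lies across both rails with the wheel hanging in the gap. The arm has let go and moved clear.
- **Disagreement:** I estimated the handle's centre at 14–16 mm above the tool point when I picked it up, but later readings gave 12–13 mm. Because of that, I seated the roller by feel. It touched down about 3 mm higher than the pick-up height suggested, briefly reaching 18 N before I released it.

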